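Tuck the coaster box shut

ROBOT

A 6-joint arm with a two-finger parallel gripper is mounted at the origin on a cart in front of the work surface, level with it; the furniture and walls round the work are solid. World frame = base frame: x ahead of the robot, y to its left, z up, the work surface at z = 0. Lengths are in mm, angles in rad, forces in N, time in s.
With the tool pointing down it reaches from about 275 to 1000 mm from the base axis. Payload 8.4 kg.
Tool frame: the origin (TCP) lies between the finger pads; the fingertips stand 22 mm ahead of it and the grasp point (between the pads) lies 3 mm ahead of it; z points along the fingers, y is the line along which they close (so a half turn about z gives the same grasp; the last joint's range is limited). The gripper opens to 85 mm and grips with 20 to 120 N. Pads are 22 mm wide; open, the fingers measure 114 mm over their backs; the gripper's body (76 mm by 85 mm) begins 54 mm behind the grasp point. The pads swing forward as they close: fully open they stand 13 mm farther back than shut.
Start: joints at [-1.221, 0.353, 1.633, -0, 1.155, -0.002], TCP at [215.366, -586.724, 253.281] pointing down, gripper open.
Joint ranges: [-2.63, 2.63], [-0.92, 2.1], [0.06, 2.66], [-1.3, 4.44], [0, 2.69], [-3.02, 3.02]. Speed limits (rad/s): [2.22, 2.22, 2.79, 3.14, 3.14, 3.14].

INTERFACE

Orientations are given as [roll, pitch, yaw] about the fixed x, y, z axes, in that order (R = Rz(yaw) Ry(pitch) Rx(roll)).
In Python, from rig import r, grab_frame gives the robot as it stands.
- The arm moves only by the shell command python3 -m inch 'ROWS' [FORCE]. ROWS is JSON, a list of rows, each a list of 7 numbers: the turn, a rotation vector about the tool's x, y, z as a fraction of full scale, then the shift along the tool's x, y, z as a fraction of full scale, then the closure, from 0 (fully open) to 1 (shut). In form: [[rx, ry, rz, dx, dy, dz, fingers], ...]. A call has 1 to 8 rows; each row shifts and turns the commanded pose from where the row before left it, along the tool's axes as they then stand; what a row does not reach is not made up. Full scale, the value 1, is 2.5 cm for a shift and pi rad for a turn. A row lasts 1/12 s, in which the tool goes at most 41.7 mm and 7.16 degrees, less where a joint would pass 70% of its speed; a pose out of reach is approached as far as the arm can. A call with a number of a shift or a turn outside -1 to 1 is refused whole. A call with a gripper value outside its range is refused whole. The fingers move at their own pace and stop on an object; FORCE is the grip in N (left out, the last holds). Time passes only in rows, so rows that do not move let the fingers close. It gives the time, the measured TCP pose, the force, the opening and the grip force at its end, in the units of the state.
- r.sense(): the state, without advancing time (a new reading comes with each control period).
- grab_frame(name): name is "scene" or "side" or "wrist"; returns a dict with "pixels" (400x640x3 uint8, red, green, blue), "z_map" (400x640 float32, mm along the optical axis (not along the pixel's ray), 0 where there is no reading), "vertical_fov" (degrees; the focal length in pixels is half the picture's height over the tangent of half this angle, whatever the lens; pixels are square), "cx", "cy" (the principal point, pixels), "cam_to_world" (4x4, takes a point from camera to world coordinates). Camera axes: x right, y down, z forward; pixel columns grow to the right and rows downward; lengths in mm; the calibration is good to about 2 mm. A picture is of the moment at which its call begins.
- r.sign_off(): hands the job in; it is judged then, once.
The state is a dict: "clock": time; "qpos": joint angles; "qvel": joint speeds; "joint_efforts": joint torques, N m; "eef_pos": TCP position; "tcp_rot": TCP orientation; "contact_force": force on the tool from outside, world axes, zero at the start; "wrist_torque": the same for the moment, N m; "opening": opening from 0.0 (shut) to 1.0 (fully open); "grasp_force": force on a finger pad.
Only numpy, scipy, OpenCV 4.12 (cv2) and the standard library are available. Lean on these libraries where they do the work, as an engineer would, in place of code of your own. Each camera call takes 0.05 s, during which the arm holds its last target. There are 200 camera calls.

TASK

Close the wooden coaster box just by pushing with the fingertips, lifting nothing: push its upright lid over from behind and down flat, then, while pressing it down, push the orange ridge towards the front so that the black tongue slides fully home beneath the steel lip. Let go, so that the lip alone keeps the lid shut. Leave the box, the mugs, the glass, the shaker and the spice jar standing where they are.

Things in the scene. Friction and masses are not known exactly. Their poses are not given: they have to be found in the camera images.
- coaster_box: Wooden coaster box, loose but heavy (1.3 to 2.2 kg), on the worktop, holding green coasters. Body 112x112 mm, rim 58 mm high; origin at the centre of its underside, z up. +x points to its back (hinge side), -x to its front, which faces the robot more or less; there a wooden block (x -55 to -77 mm, 55 mm high) carries the steel lip.
- hinge_line (a point): Middle of the lid's hinge axis, at (56, 0, 58) mm in the box frame on the back rim; the axis runs along the box's y. The wooden lid (112 mm wide, 106 mm long, 4 mm thick) stands up from here, outer face to the back; shut, it lies flat on the rim, underside at 58 mm.
- lid (a joint): Lid angle: 0 = shut flat on the rim, grows as it opens, up to 1.6 rad; starts nearly upright (1.15 to 1.5). A spring lifts it towards about 1.4 rad, so it rises again unless held down or tucked; holding it shut takes about 1.5 N at the ridge. Once tucked, the lip lets it rise to about 0.03 rad.
- tab (a joint): How far the black tab on the lid's outer face has slid along the lid away from the hinge: 0 = fully back (starts at 0 to 1 mm), 0.016 m = fully home against its stop. It stays where left, friction about 3 N. Pushed out before the lid is down, it lands on top of the lip; push it back by the ridge's front face.
- ridge_back (a point): Foot of the orange ridge on the tab, middle of its hinge-side face, at the tab's surface. Ridge: 60 mm long across the lid, 6 mm thick, 7.8 mm high. Tab fully back: 77 mm from the hinge axis along the lid, 7.2 mm above the lid's underside (the hinge plane). Behind it the tab is flat for 45 mm towards the hinge, 70 mm wide, between rails 2.8 mm higher.
- tongue_edge (a point): Middle of the tab's front edge (the tongue), 3 mm thick, 70 mm wide; 110 mm from the hinge axis along the lid with the tab fully back, 5.7 mm above the lid's underside plane (its mid thickness).
- lip_edge (a point): Lower edge of the steel lip's hinge-side face, middle, at (-60, 0, 68.8) mm in the box frame. The lip is a plate 16 mm deep (box x -60 to -76 mm), 98 mm wide, 4 mm thick, on end posts 82 mm apart. With the lid flat the tongue passes 3.6 mm below it; fully home it reaches 10 mm beneath it.
- green_mug: Bystander, mint-green mug standing upside down, 89x124x91 mm; origin at the centre of its underside.
- orange_mug: Bystander, orange mug standing upside down, 89x124x91 mm; origin at the centre of its underside.
- glass: Bystander, clear greenish ribbed tumbler standing upside down, 69 mm across, 104 mm tall; origin at the centre of its underside.
- shaker: Bystander, salt shaker with grey top, 44 mm across, 90 mm tall; origin at the centre of its underside.
- spice: Bystander, small spice jar with a label and light cap, 47 mm across, 98 mm tall; origin at the centre of its underside.

How it is judged:
By the outcome, as a careful person would: the job done as asked, in the order asked, and still so for the second after the job is handed in, with the robot touching nothing.
It also fails if it takes over 43 s, if anything falls off the work surface, if the arm or the gripper's body presses on something with over 40 N, if the wrist force passes 120 N, or if a joint passes its speed limit or range.

## Working session

There is one attempt and no reset: what is moved stays moved. The work goes in short steps, Python scripts to look and compute and a shell command to move; the robot and the scene stay as the last step left them, time stands still between calls to the robot, and variables do not carry over. Pictures are saved under pics/ and viewed, at most 10 in all, crops included, and the job is handed in when it is done.

```bash
ls; mkdir -p pics
cat > h.py <<'E'
import numpy as np, cv2
from rig import r, grab_frame
def snap(n,f):
    d=grab_frame(n); cv2.imwrite('pics/%s.png'%f,d['pixels'][:,:,::-1]); np.savez('pics/%s.npz'%f,**d); return d
def cloud(d):
    z=np.array(d['z_map'],float); f=200/np.tan(np.radians(float(d['vertical_fov']))/2)
    v,u=np.mgrid[0:400,0:640]
    P=np.stack([(u-d['cx'])*z/f,(v-d['cy'])*z/f,z,np.ones_like(z)],-1)@np.array(d['cam_to_world']).T
    P[z==0]=np.nan
    return P[...,:3]
E
python3 - <<'E'
from h import *
a=snap('scene','s0');b=snap('side','d0')
for d in(a,b): print(np.round(d['cam_to_world'],2).tolist(),d['vertical_fov'])
print(r.sense())
E
```

```text
pics
[[-0.48, -0.44, 0.76, -335.64], [-0.88, 0.22, -0.42, 759.13], [0.02, -0.87, -0.49, 631.63], [0.0, 0.0, 0.0, 1.0]] 50.72223510570444
[[0.98, -0.06, 0.17, 389.44], [-0.18, -0.41, 0.89, -746.05], [0.02, -0.91, -0.42, 520.55], [0.0, 0.0, 0.0, 1.0]] 48.907140494273506
{'clock': 0.1, 'qpos': array([-1.22139517e+00,  3.53628770e-01,  1.63404219e+00,  1.02278036e-05,
        1.15519698e+00, -2.41377503e-03]), 'qvel': array([ 0.00140462,  0.00072289, -0.0015781 ,  0.0002839 ,  0.00115381,
        0.00046848]), 'joint_efforts': array([ 1.56602666e-03, -6.06351542e+01, -3.42817891e+01,  1.66478471e-04,
        4.06037507e-03, -1.91855798e-05]), 'eef_pos': array([ 215.23721023, -586.35254507,  252.6131    ]), 'tcp_rot': array([-3.14031739e+00, -1.24301162e-05,  3.51810790e-01]), 'contact_force': array([-0.00949279,  0.43881727,  0.74332341]), 'wrist_torque': array([ 0.01159311, -0.00192414,  0.00979731]), 'grasp_force': 0.0, 'opening': 1.0026965211760461}
```

View pics/s0.png

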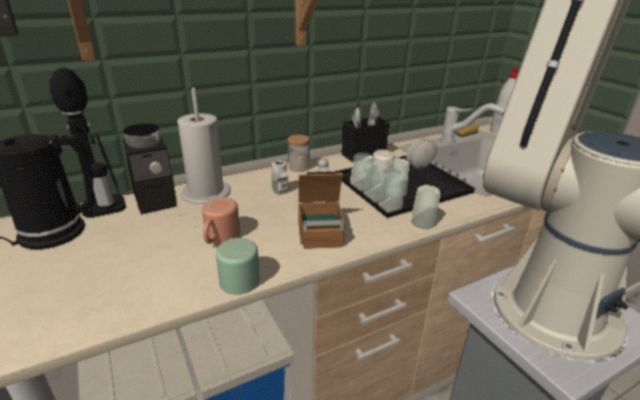

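View pics/d0.png

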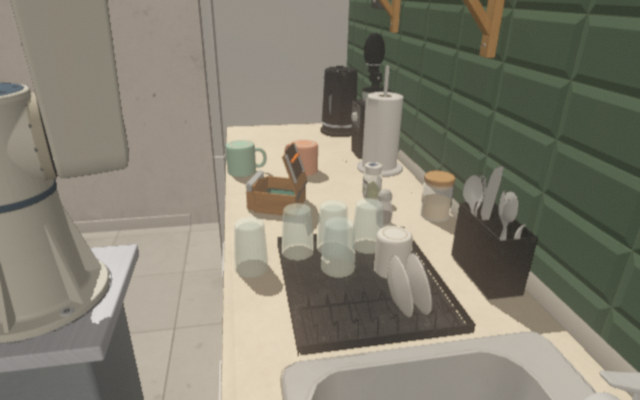

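The scene view shows the box at about (321,222) with its lid upright. The mugs are at (238,265) and (220,222), the glass at (427,205) and the small jars at (280,178) and (323,165). The side view shows the box at (277,190), with the lid leaning at (294,160). I'll enlarge both.

Run:
```python
from h import *
a=cv2.imread('pics/s0.png')[150:260,260:370];b=cv2.imread('pics/d0.png')[130:230,230:400]
cv2.imwrite('pics/c0.png',cv2.resize(a,(600,600),interpolation=cv2.INTER_CUBIC))
cv2.imwrite('pics/c1.png',cv2.resize(b,(800,471),interpolation=cv2.INTER_CUBIC))
for n in('s0','d0'):
    P=cloud(dict(np.load(f'pics/{n}.npz')))
    m=(P[...,2]>15)&(P[...,2]<260)&(P[...,0]>250)&(P[...,0]<1000)&(abs(P[...,1])<500)
    k,lab,st,ce=cv2.connectedComponentsWithStats(m.astype(np.uint8))
    for i in range(1,k):
        if st[i,4]>60: 
            q=P[lab==i]; print(n,st[i],np.round(np.percentile(q,[2,98],axis=0)).tolist())
```

```text
s0 [  197    71   279   174 24760] [[382.0, -451.0, 18.0], [939.0, 481.0, 253.0]]
s0 [442 106  44  34 647] [[721.0, -498.0, 20.0], [850.0, -448.0, 161.0]]
d0 [  409    89   231   311 34827] [[818.0, -457.0, 20.0], [938.0, 438.0, 254.0]]
d0 [  246    96   230   254 16312] [[427.0, -233.0, 17.0], [852.0, 495.0, 216.0]]
d0 [ 234  217   34   54 1618] [[367.0, -10.0, 17.0], [427.0, 40.0, 106.0]]
```

View pics/c0.png

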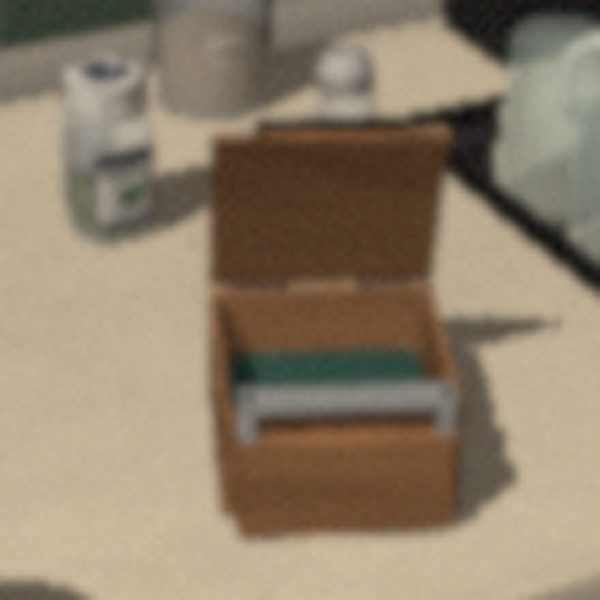

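View pics/c1.png

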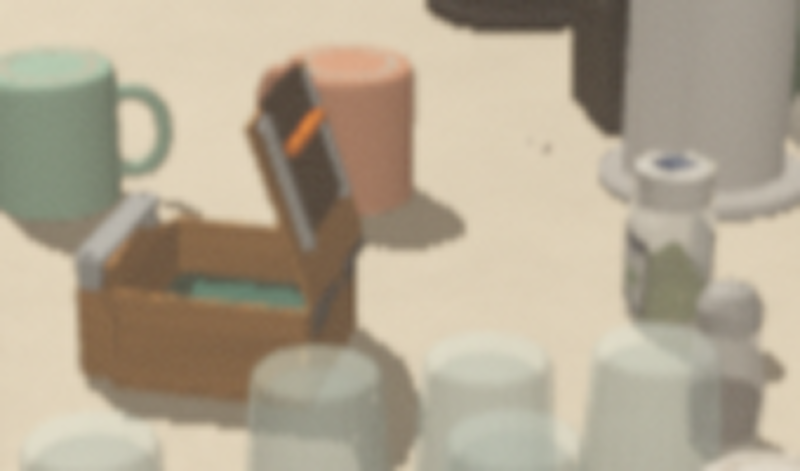

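The crops show the lid tilted about 20° back from upright, with the orange ridge high on its back face (c1 about (305,130)). The jar and the shaker stand well behind the box. Next I'll fit the box model to the depth clouds.

```bash
cat > fit.py <<'E'
from h import *
from scipy.optimize import least_squares
def sdb(p,lo,hi):
    c=(np.array(lo)+hi)/2;h=(np.array(hi)-lo)/2;q=abs(p-c)-h
    return np.linalg.norm(np.maximum(q,0),axis=1)+np.minimum(q.max(1),0)
def sdf(v,P):
    x,y,w,t=v; c,s=np.cos(w),np.sin(w)
    q=np.c_[(P[:,0]-x)*c+(P[:,1]-y)*s,-(P[:,0]-x)*s+(P[:,1]-y)*c,P[:,2]]
    d=[sdb(q,a,b) for a,b in [((-56,-56,0),(56,-51,58)),((-56,51,0),(56,56,58)),((51,-56,0),(56,56,58)),((-56,-56,0),(-51,56,58)),((-77,-49,0),(-55,49,55)),((-76,-49,68.8),(-60,49,72.8))]]
    a=56-q[:,0];b=q[:,2]-58  # lid coords: along, normal
    L=np.c_[a*np.cos(t)+b*np.sin(t),q[:,1],-a*np.sin(t)+b*np.cos(t)]
    d+=[sdb(L,(0,-56,0),(106,56,4)),sdb(L,(32,-35,4),(110,35,7.2)),sdb(L,(77,-30,7),(83,30,15))]
    return np.min(d,0)
def fit(Ps,v0):
    v=np.array(v0,float)
    for _ in range(3):
        Q=[]
        for P in Ps:
            P=P.reshape(-1,3);P=P[np.isfinite(P).all(1)&(P[:,2]>6)];P=P[np.hypot(P[:,0]-v[0],P[:,1]-v[1])<130]
            Q.append(P[abs(sdf(v,P))<25])
        Q=np.vstack(Q)
        s=least_squares(lambda v:sdf(v,Q),v,loss='soft_l1',f_scale=2,x_scale=[10,10,.1,.1],diff_step=1e-4);v=s.x
    return v,len(Q),np.median(abs(sdf(v,Q)))
E
python3 - <<'E'
from fit import *
A,B=[cloud(dict(np.load(f'pics/{n}.npz'))) for n in('s0','d0')]
u=A[217:219,305:340].reshape(-1,3);print(np.round(np.nanmedian(u,0)))
v0=[*np.nanmedian(u,0)[:2]+[70,0],0,1.2]
for nm,Ps in(('s',[A]),('d',[B]),('both',[A,B])):
  for w in(-.2,.2):
    v0[2]=w; f=fit(Ps,v0);print(nm,np.round(f[0],3),f[1:])
v=f[0];c,s=np.cos(v[2]),np.sin(v[2])
print('near objects in box frame')
for P in(A,B):
    Q=P.reshape(-1,3);Q=Q[(Q[:,2]>15)&(Q[:,2]<250)];d=Q[:,:2]-v[:2];q=np.c_[d@[c,s],d@[-s,c],Q[:,2]]
    q=q[(np.hypot(q[:,0],q[:,1])<330)]
    H,_,_=np.histogram2d(q[:,0],q[:,1],bins=[np.arange(-180,340,20),np.arange(-240,241,20)])
    for i,r_ in enumerate(H): print('%5d '%(-180+20*i)+''.join('#' if k>2 else '.' for k in r_))
E
```

```text
[506. 285.  26.]
s [ 5.83151e+02  2.59879e+02 -4.01000e-01  1.20000e+00] (1177, np.float64(3.6825726771684515))
s [ 5.83129e+02  2.59788e+02 -4.02000e-01  1.20000e+00] (1177, np.float64(3.7026341522470836))
d [ 4.88151e+02  2.98742e+02 -4.14000e-01  1.25100e+00] (1798, np.float64(1.2006257754634007))
d [ 5.73561e+02  2.52326e+02 -5.03000e-01  1.20000e+00] (793, np.float64(9.847720772313451))
both [ 5.79408e+02  2.54590e+02 -4.54000e-01  1.20000e+00] (1922, np.float64(5.65731149993427))
both [ 5.79797e+02  2.55046e+02 -4.46000e-01  1.20000e+00] (1913, np.float64(5.583115056434792))
near objects in box frame
 -180 .........######........#
 -160 .........#....#.......##
 -140 .........#....#.......##
 -120 .........#....#.......##
 -100 .........######........#
  -80 .........#######........
  -60 .##......#######........
  -40 ###.....................
  -20 ####....................
    0 #####...................
   20 ###.#...................
   40 ..###...................
   60 #.####..................
   80 ######...........##.....
  100 ##.####.........####....
  120 #..####........
[... 363 characters left out ...]
...#..###.......##
 -120 .........#..###.......##
 -100 .........##.###.......##
  -80 .........######........#
  -60 ..#......######.........
  -40 ###.....................
  -20 ###.....................
    0 ###.....................
   20 ###.#...................
   40 .####...................
   60 .####...................
   80 #####............##.....
  100 #####...........###.....
  120 #..####.........###.....
  140 ...####...##.....#......
  160 #..###...###............
  180 ###.#.....##............
  200 ###.....#...............
  220 ###.....#...............
  240 ##..###......###........
  260 ...##........####.......
  280 ............#####.......
  300 .............####.......
```

```bash
cat >> fit.py <<'E'
def grid(P,v):
    c,s=np.cos(v[2]),np.sin(v[2])
    Q=P.reshape(-1,3);Q=Q[(Q[:,2]>15)&(Q[:,2]<250)];d=Q[:,:2]-v[:2];q=np.c_[d@[c,s],d@[-s,c],Q[:,2]]
    H,_,_=np.histogram2d(q[:,0],q[:,1],bins=[np.arange(-160,260,20),np.arange(-240,241,20)])
    for i,r_ in enumerate(H): print('%5d '%(-160+20*i)+''.join('#' if k>2 else '.' for k in r_))
E
python3 - <<'E'
from fit import *
A,B=[cloud(dict(np.load(f'pics/{n}.npz'))) for n in('s0','d0')]
for nm,Ps in(('s',[A]),('d',[B]),('both',[A,B])):
    f=fit(Ps,[488,299,-.41,1.25]);print(nm,np.round(f[0],3),f[1:])
v=f[0];c,s=np.cos(v[2]),np.sin(v[2]);np.save('v.npy',v)
grid(np.vstack([A.reshape(-1,3),B.reshape(-1,3)]),v)
# direct measure of ridge: orange pixels in side
d=dict(np.load('pics/d0.npz'));p=d['pixels'].astype(int);m=(p[...,0]>180)&(p[...,1]<150)&(p[...,2]<90);m[:,:280]=0;m[:140]=0;m[175:]=0;m[:,305:]=0
q=B[m];print(m.sum(),np.round(np.median(q,0)))
W=lambda b:[v[0]+c*b[0]-s*b[1],v[1]+s*b[0]+c*b[1],b[2]]
t=v[3]
print('ridge pred',np.round(W([56-80*np.cos(t)+11*np.sin(t),0,58+80*np.sin(t)+11*np.cos(t)])))
print('hinge',np.round(W([56,0,58])),'lid top',np.round(W([56-106*np.cos(t),0,58+106*np.sin(t)])))
E
```

```text
s [ 4.85008e+02  3.02042e+02 -4.00000e-01  1.23800e+00] (3151, np.float64(0.9984162360615301))
d [ 4.88203e+02  2.98789e+02 -4.13000e-01  1.24000e+00] (2436, np.float64(1.1293682626146815))
both [ 4.84713e+02  3.01090e+02 -4.00000e-01  1.24500e+00] (5582, np.float64(1.035168853247061))
 -160 ....................####
 -140 ......................##
 -120 ......................##
 -100 ............#...........
  -80 .........######.........
  -60 .........######........#
  -40 .........#..###.......##
  -20 .........#..###.......##
    0 .........######.......##
   20 .........######.......##
   40 .##......######........#
   60 ###......###.##.........
   80 ####....................
  100 ####....................
  120 #####...................
  140 .####...................
  160 ######..................
  180 ######...........#......
  200 #.####..........###.....
  220 #.#####........####.....
17 [524. 287. 142.]
ridge pred [522. 285. 137.]
hinge [536. 279.  58.] lid top [505. 292. 158.]
```

The fit puts the box at about (485,301), yaw -0.40, with the lid at about 1.245 rad; the ridge colour pixels agree. I'll turn the tool so its x axis points to the box's front (yaw 2.74), fingers shut.

```bash
R='x'; python3 -m inch '[[0,0,-0.038,0,0,0,1],[0,0,-0.038,0,0,0,1],[0,0,-0.038,0,0,0,1],[0,0,-0.038,0,0,0,1],[0,0,-0.038,0,0,0,1],[0,0,-0.038,0,0,0,1],[0,0,-0.038,0,0,0,1],[0,0,-0.038,0,0,0,1]]' 40
python3 -m inch '[[0,0,-0.038,0,0,0,1],[0,0,-0.038,0,0,0,1],[0,0,-0.038,0,0,0,1],[0,0,-0.038,0,0,0,1],[0,0,-0.038,0,0,0,1],[0,0,-0.038,0,0,0,1],[0,0,-0.038,0,0,0,1],[0,0,-0.038,0,0,0,1]]'
python3 -m inch '[[0,0,-0.038,0,0,0,1],[0,0,-0.038,0,0,0,1],[0,0,-0.038,0,0,0,1],[0,0,-0.038,0,0,0,1]]'
python3 -m inch '[[0,0,0,0,1,0,1],[0,0,0,0,1,0,1],[0,0,0,0,1,0,1],[0,0,0,0,1,0,1]]'
```

```text
clock: 0.77
eef_pos: [215.3, -586.5, 252.8]
tcp_rot: [-3.141, -0.001, 1.313]
contact_force: [0.3, 1.2, -0.1]
opening: -0.002
grasp_force: 0.0
clock: 1.43
eef_pos: [215.3, -586.5, 252.8]
tcp_rot: [3.141, -0.001, 2.268]
contact_force: [-1.3, 0.1, -0.6]
opening: 0.001
grasp_force: 0.0
clock: 1.77
eef_pos: [215.3, -586.5, 252.8]
tcp_rot: [3.141, -0.001, 2.745]
contact_force: [-0.1, 0.8, 0.8]
opening: 0.001
grasp_force: 0.0
clock: 2.1
eef_pos: [254.6, -493.5, 252.8]
tcp_rot: [3.141, -0.001, 2.739]
contact_force: [-0.3, 0.1, 0.7]
opening: -0.001
grasp_force: 0.0
```

Turning and shifting behave as expected. I'll continue along tool +y.

```bash
python3 -m inch '[[0,0,0,0,1,0,1],[0,0,0,0,1,0,1],[0,0,0,0,1,0,1],[0,0,0,0,1,0,1],[0,0,0,0,1,0,1],[0,0,0,0,1,0,1],[0,0,0,0,1,0,1],[0,0,0,0,1,0,1]]' | sed -n 2,4p
python3 -m inch '[[0,0,0,0,1,0,1],[0,0,0,0,1,0,1],[0,0,0,0,1,0,1],[0,0,0,0,1,0,1],[0,0,0,0,1,0,1],[0,0,0,0,1,0,1],[0,0,0,0,1,0,1],[0,0,0,0,1,0,1]]'| sed -n 2,4p
python3 -m inch '[[0,0,0,0,1,0,1],[0,0,0,0,1,0,1],[0,0,0,0,1,0,1],[0,0,0,0,1,0,1],[0,0,0,0,1,0,1],[0,0,0,0,1,0,1],[0,0,0,0,1,0,1],[0,0,0,0,1,0,1]]'| sed -n 2,4p
python3 -m inch '[[0,0,0,0,1,0,1],[0,0,0,0,1,0,1],[0,0,0,0,1,0,1],[0,0,0,0,1,0,1],[0,0,0,0,1,0,1],[0,0,0,0,1,0,1],[0,0,0,0,1,0,1],[0,0,0,0,1,0,1]]'| sed -n 2,4p
python3 - <<'E'
from fit import *
a=snap('scene','s1');w=snap('wrist','w1')
s=r.sense();p=s['eef_pos'];v=np.load('v.npy');c,sn=np.cos(v[2]),np.sin(v[2]);d=p[:2]-v[:2]
print(s['clock'],p,'box',d@[c,sn],d@[-sn,c],s['tcp_rot'])
E
```

```text
eef_pos: [332.9, -309.4, 253.1]
tcp_rot: [3.141, -0.0, 2.739]
contact_force: [0.4, -0.0, 0.3]
eef_pos: [411.2, -125.4, 253.2]
tcp_rot: [-3.142, -0.0, 2.739]
contact_force: [0.4, -0.4, -0.4]
eef_pos: [489.5, 58.7, 253.1]
tcp_rot: [-3.141, -0.0, 2.74]
contact_force: [0.4, -0.1, -0.1]
eef_pos: [567.7, 242.6, 252.8]
tcp_rot: [-3.141, -0.001, 2.74]
contact_force: [1.0, 0.1, 0.8]
4.8667 [568.55227509 244.31228245 252.78025026] box 99.33367526685012 -19.63783577231706 [ 3.14056051e+00 -2.27921810e-05  2.74139922e+00]
```

View pics/w1.png

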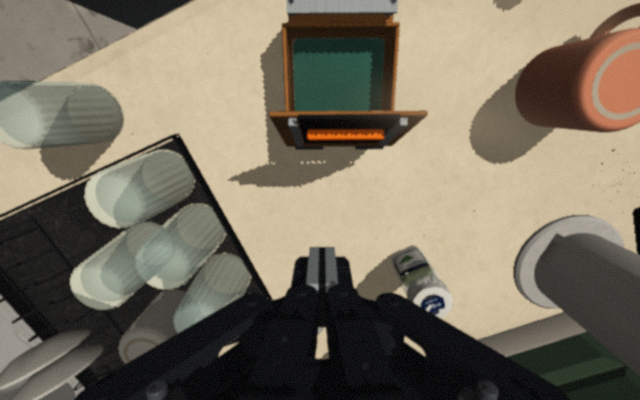

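The wrist view shows the box squared up with the tool: lid edge level at row 115, ridge at (345,134), jar at (425,280), and clear space between. I'll refit using this close view.

Run:
```python
from fit import *
v=np.load('v.npy')
W=cloud(dict(np.load('pics/w1.npz')));A=cloud(dict(np.load('pics/s0.npz')))
for P in([W],[W,A]):
    f=fit(P,v);print(np.round(f[0],3),f[1:])
    w=f[0];c,sn=np.cos(w[2]),np.sin(w[2]);d=r.sense()['eef_pos'][:2]-w[:2];print('tcp in box',d@[c,sn],d@[-sn,c])
    # jar clearance
```

```text
[ 4.93814e+02  2.99549e+02 -3.92000e-01  1.15400e+00] (15485, np.float64(1.8355855847278377))
tcp in box 90.17597444494112 -22.476141502156516
[ 4.88995e+02  3.01354e+02 -3.96000e-01  1.20200e+00] (18384, np.float64(1.123143551854227))
tcp in box 95.40345668614815 -21.936461137471916
```

```bash
python3 -m inch '[[0,0,0,0,0.84,0,1],[0,0,0,0,0,0.9,1],[0,0,0,0,0,0.9,1],[0,0,0,0,0,0.9,1],[0,0,0,0,0,0.9,1],[0,0,0,0,0,0.9,1],[0,0,0,0,0,0,1]]'
python3 -m inch '[[0,0,0,0.5,0,0,1],[0,0,0,0.4,0,0,1],[0,0,0,0.3,0,0,1],[0,0,0,0.2,0,0,1]]'
python3 -m inch '[[0,0,0,0.2,0,0,1],[0,0,0,0,0,0,1]]'
```

```text
clock: 5.45
eef_pos: [572.8, 258.8, 136.2]
tcp_rot: [-3.136, -0.005, 2.739]
contact_force: [-1.3, -0.0, -0.8]
opening: 0.004
grasp_force: 0.0
clock: 5.78
eef_pos: [542.9, 275.3, 142.3]
tcp_rot: [3.14, 0.001, 2.74]
contact_force: [0.5, -0.1, -0.1]
opening: -0.002
grasp_force: 0.0
clock: 5.95
eef_pos: [538.3, 277.1, 141.7]
tcp_rot: [3.141, 0.001, 2.74]
contact_force: [0.8, 1.0, -0.5]
opening: 0.003
grasp_force: 0.0
```

```bash
python3 -m inch '[[0,0,0,0.3,0,0.04,1],[0,0,0,0.34,0,0.18,1],[0,0,0,0.2,0,0.12,1],[0,0,0,0.22,0,0.14,1]]'
python3 -m inch '[[0,0,0,0.18,0,0.17,1],[0,0,0,0.18,0,0.17,1],[0,0,0,0,0,0,1]]'
python3 - <<'E'
from fit import *
s=snap('side','d2');snap('wrist','w2')
v=[488,301,-.398,.85]
B=cloud(s);print(fit([B],v)); print(r.sense()['contact_force'])
b=cv2.imread('pics/d2.png')[110:240,210:380];w=cv2.imread('pics/w2.png')
b=cv2.resize(b,(520,398));w=cv2.resize(w,(280,175));o=np.zeros((398,800,3),np.uint8);o[:,:520]=b;o[:175,520:]=w;cv2.imwrite('pics/m2.png',o)
E
```

```text
clock: 6.28
eef_pos: [514.0, 287.0, 128.4]
tcp_rot: [-3.141, -0.0, 2.74]
contact_force: [0.6, -0.2, 0.9]
opening: -0.001
grasp_force: 0.4
clock: 6.53
eef_pos: [505.0, 290.3, 119.1]
tcp_rot: [-3.14, -0.001, 2.74]
contact_force: [-1.0, -0.5, -0.6]
opening: 0.001
grasp_force: 0.0
(array([ 4.88096387e+02,  2.98587431e+02, -4.23126053e-01,  6.88249553e-01]), 2478, np.float64(1.2790474063475514))
[0.78161486 0.21161551 0.02929911]
```

View pics/m2.png

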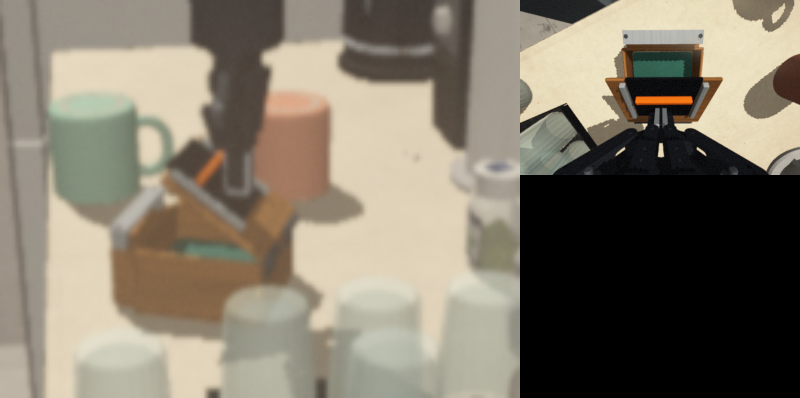

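The lid is at about 0.6 rad, with the fingertips centred on the tab just behind the orange ridge (wrist inset about (660,105)). I'll keep following the arc down.

```bash
python3 -m inch '[[0,0,0,0.15,0,0.16,1],[0,0,0,0.14,0,0.18,1],[0,0,0,0.1,0,0.22,1],[0,0,0,0.1,0,0.23,1],[0,0,0,0.05,0,0.23,1],[0,0,0,0,0,0,1]]'
python3 -m inch '[[0,0,0,0.04,0,0.14,1],[0,0,0,0,0,0.06,1],[0,0,0,0,0,0,1]]'
```

```text
clock: 7.13
eef_pos: [492.9, 295.3, 93.3]
tcp_rot: [-3.14, -0.001, 2.74]
contact_force: [-0.1, -0.3, 1.1]
opening: -0.0
grasp_force: 0.2
clock: 7.38
eef_pos: [492.9, 295.9, 89.4]
tcp_rot: [-3.141, -0.0, 2.739]
contact_force: [0.0, 0.0, 1.9]
opening: -0.003
grasp_force: 0.3
```

```bash
python3 -m inch '[[0,0,0,0,0,0.04,1],[0,0,0,0,0,0,1]]'|sed -n 2,4p
python3 -m inch '[[0,0,0,0,0,0.04,1],[0,0,0,0,0,0,1]]'|sed -n 2,4p
python3 -m inch '[[0,0,0,0,0,0.04,1],[0,0,0,0,0,0,1]]'|sed -n 2,4p
```

```text
eef_pos: [493.1, 296.0, 88.8]
tcp_rot: [3.142, -0.0, 2.739]
contact_force: [0.1, 0.5, 0.3]
eef_pos: [493.1, 296.0, 87.8]
tcp_rot: [3.141, 0.0, 2.739]
contact_force: [-1.1, -0.5, 0.5]
eef_pos: [493.2, 296.1, 87.2]
tcp_rot: [3.141, 0.0, 2.739]
contact_force: [-1.9, 0.4, 5.8]
```

The lid is flat: z 87.2, contact force about 6 N upward. Now I'll push towards the front, keeping that pressure.

```bash
python3 -m inch '[[0,0,0,0.15,0,0.02,1],[0,0,0,0.15,0,0,1],[0,0,0,0.15,0,0,1],[0,0,0,0,0,0,1]]'|sed -n 2,4p
python3 -m inch '[[0,0,0,0.15,0,0,1],[0,0,0,0.1,0,0,1],[0,0,0,0,0,0,1]]'|sed -n 2,4p
python3 - <<'E'
from fit import *
w=snap('wrist','w3');b=snap('side','d3');a=snap('scene','s3')
c=lambda n,y0,y1,x0,x1,W,H:cv2.resize(cv2.imread(f'pics/{n}.png')[y0:y1,x0:x1],(W,H),interpolation=cv2.INTER_CUBIC)
o=np.zeros((560,800,3),np.uint8);o[:320,:400]=c('w3',0,256,160,480,400,320);o[:320,400:]=c('d3',120,220,230,355,400,320);o[320:]=cv2.resize(np.hstack([c('s3',170,260,270,370,267,240)]*1),(800,720))[200:440]
cv2.imwrite('pics/m3.png',o)
E
```

```text
eef_pos: [483.1, 300.4, 87.0]
tcp_rot: [3.141, 0.001, 2.74]
contact_force: [-0.9, -3.4, 8.2]
eef_pos: [477.8, 303.0, 87.1]
tcp_rot: [3.14, 0.002, 2.74]
contact_force: [0.8, -2.4, 6.3]
```

View pics/m3.png

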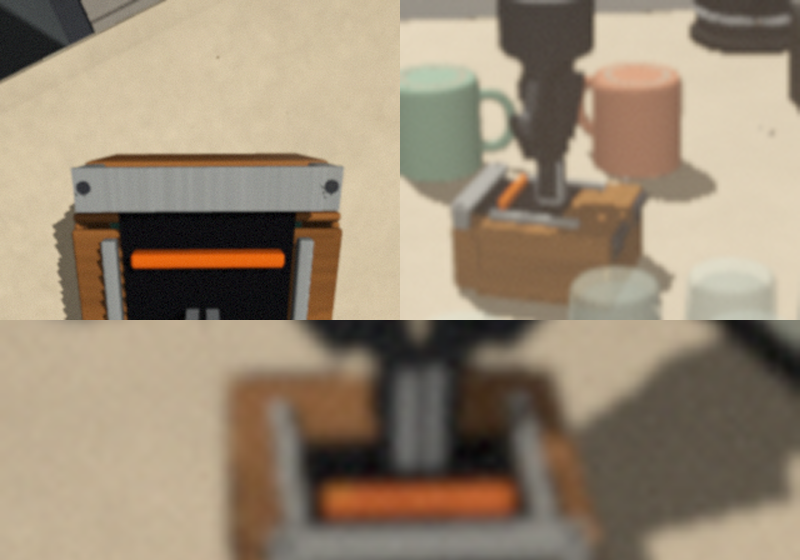

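The lid is flat and the black tongue goes in under the lip. Friction has already carried the tab forward, and the ridge (wrist row about 260) is still ahead of the fingertips (row about 310). I'll go on to touch the ridge in small steps, watching the force.

```bash
python3 -m inch '[[0,0,0,0.1,0,0,1],[0,0,0,0.1,0,0,1],[0,0,0,0,0,0,1]]'|sed -n 2,4p
python3 -m inch '[[0,0,0,0.1,0,0,1],[0,0,0,0.06,0,0,1],[0,0,0,0,0,0,1]]'|sed -n 2,4p
python3 - <<'E'
from fit import *
snap('wrist','w4')
for n in('w3','w4'):
    d=dict(np.load(f'pics/{n}.npz'));C=cloud(d);p=d['pixels'].astype(int)
    m=(p[...,0]>180)&(p[...,1]<140)&(p[...,2]<70)&(C[...,2]<90)&(C[...,2]>60)
    d=C[m][:,:2]-[488,301];x=d@[np.cos(.398),-np.sin(.398)];rr,cc=np.where(m)
    print(n,m.sum(),'ridge x',np.percentile(x,[3,50,97]),'rows',rr.min(),rr.max(),'cols',cc.min(),cc.max())
    g=C.reshape(-1,3);g=g[(g[:,2]>69)&(g[:,2]<77)];e=g[:,:2]-[488,301];y=e@[np.sin(.398),np.cos(.398)];e=e@[np.cos(.398),-np.sin(.398)];e=e[(e<-50)&(e>-90)&(abs(y)<40)]
    print('lip x',np.percentile(e,[2,98]))
s=r.sense();d=s['eef_pos'][:2]-[488,301];print('tip front x',d@[np.cos(.398),-np.sin(.398)]-11,s['contact_force'])
E
```

```text
eef_pos: [473.4, 305.3, 87.0]
tcp_rot: [3.14, 0.002, 2.74]
contact_force: [3.9, -0.5, 5.2]
eef_pos: [469.8, 306.9, 87.1]
tcp_rot: [3.139, 0.002, 2.74]
contact_force: [2.1, -1.6, 6.0]
w3 1228 ridge x [-46.11950241 -44.11818093 -41.57628683] rows 203 213 cols 266 386
lip x [-79.06134183 -63.46862591]
w4 1144 ridge x [-46.14221207 -44.13137816 -41.62181219] rows 220 229 cols 266 384
lip x [-79.12720116 -63.43756003]
tip front x -30.058123325506187 [ 2.62360954 -0.51610622  7.04766741]
```

The ridge didn't move between these two frames, and it sits at the fully-home distance from the lip. I'll confirm by pushing on the ridge itself.

```bash
python3 -m inch '[[0,0,0,0.1,0,0,1],[0,0,0,0.06,0,0,1],[0,0,0,0,0,0,1]]'|sed -n 2,4p
python3 -m inch '[[0,0,0,0.06,0,0,1],[0,0,0,0,0,0,1]]'|sed -n 2,4p
python3 -m inch '[[0,0,0,0.06,0,0,1],[0,0,0,0,0,0,1]]'|sed -n 2,4p
```

```text
eef_pos: [466.1, 308.5, 87.0]
tcp_rot: [3.139, 0.002, 2.74]
contact_force: [2.9, -0.7, 6.4]
eef_pos: [464.8, 309.1, 87.0]
tcp_rot: [3.139, 0.002, 2.74]
contact_force: [3.1, -0.8, 5.5]
eef_pos: [463.4, 309.7, 87.0]
tcp_rot: [3.139, 0.002, 2.74]
contact_force: [3.0, -1.1, 5.5]
```

```bash
python3 -m inch '[[0,0,0,0.05,0,0,1],[0,0,0,0,0,0,1]]'|sed -n 2,4p
python3 -m inch '[[0,0,0,0.05,0,0,1],[0,0,0,0,0,0,1]]'|sed -n 2,4p
python3 -m inch '[[0,0,0,0.04,0,0,1],[0,0,0,0,0,0,1]]'|sed -n 2,4p
```

```text
eef_pos: [462.3, 310.2, 87.0]
tcp_rot: [3.139, 0.002, 2.74]
contact_force: [1.8, -0.9, 5.8]
eef_pos: [461.1, 310.6, 87.0]
tcp_rot: [3.139, 0.002, 2.74]
contact_force: [2.9, -1.1, 4.6]
eef_pos: [460.3, 311.0, 87.0]
tcp_rot: [3.139, 0.002, 2.74]
contact_force: [4.2, -1.7, 5.0]
```

Run:
```python
from fit import *
snap('wrist','w5')
for n in('w3','w5'):
    d=dict(np.load(f'pics/{n}.npz'));C=cloud(d);p=d['pixels'].astype(int)
    m=(p[...,0]>180)&(p[...,1]<140)&(p[...,2]<70)&(C[...,2]<90)&(C[...,2]>60)
    k=lambda g:(g[:,:2]-[488,301])@[np.cos(.398),-np.sin(.398)]
    g=C.reshape(-1,3);g=g[(g[:,2]>69)&(g[:,2]<77)];e=k(g);y=(g[:,:2]-[488,301])@[np.sin(.398),np.cos(.398)];e=e[(e<-50)&(e>-90)&(abs(y)<40)]
    print(n,np.percentile(k(C[m]),[3,50,97]),'lip',np.percentile(e,[2,98]))
o=cv2.resize(cv2.imread('pics/w5.png')[100:300,180:460],(700,500),interpolation=cv2.INTER_CUBIC);cv2.imwrite('pics/m5.png',o)
```

```text
w3 [-46.11950241 -44.11818093 -41.57628683] lip [-79.06134183 -63.46862591]
w5 [-46.22366054 -44.08971414 -41.51207019] lip [-79.18854011 -63.4837173 ]
```

View pics/m5.png

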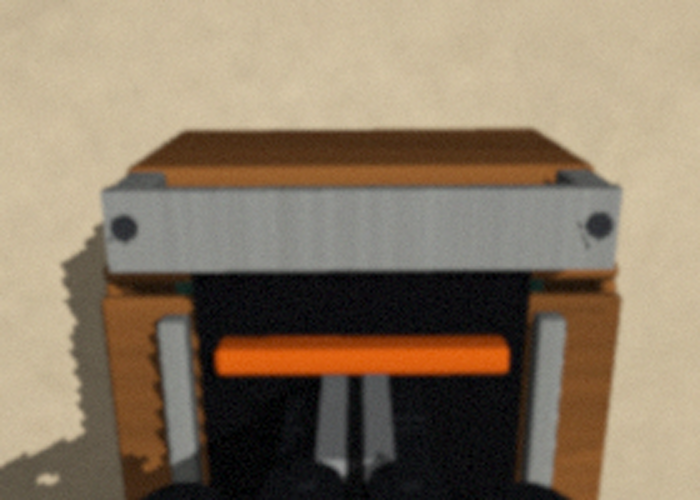

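The fingertips now touch the ridge's back face (crop row about 375) and the tongue is under the lip. A slight push more will confirm the stop.

```bash
python3 -m inch '[[0,0,0,0.03,0,0,1],[0,0,0,0,0,0,1]]'|sed -n 2,4p
python3 -m inch '[[0,0,0,0.03,0,0,1],[0,0,0,0,0,0,1]]'|sed -n 2,4p
```

```text
eef_pos: [460.2, 311.1, 87.0]
tcp_rot: [3.139, 0.003, 2.74]
contact_force: [6.8, -2.8, 2.8]
eef_pos: [459.9, 311.3, 87.1]
tcp_rot: [3.139, 0.004, 2.74]
contact_force: [9.0, -5.5, 3.4]
```

The push force rose to about 10 N with almost no movement, well above the tab's 3 N friction, so the tab is on its stop. I'll back off a little, lift clear and check.

```bash
python3 -m inch '[[0,0,0,-0.06,0,0,1],[0,0,0,0,0,-0.1,1],[0,0,0,0,0,-0.3,1],[0,0,0,-0.2,0,-0.8,1],[0,0,0,-0.5,0,-1,1],[0,0,0,-1,0,-1,1],[0,0,0,-1,0,-1,1],[0,0,0,-1,0,-1,1]]'|sed -n 1,4p
python3 -m inch '[[0,0,0,-1,0,-1,1],[0,0,0,0,0,0,1],[0,0,0,0,0,0,1],[0,0,0,0,0,0,1]]'|sed -n 1,4p
python3 - <<'E'
from fit import *
w=snap('wrist','w6');b=snap('side','d6');a=snap('scene','s6')
for n,P in(('w',w),('d',b),('s',a)): print(n,fit([cloud(P)],[488,301,-.4,.02]))
c=lambda n,y0,y1,x0,x1,W,H:cv2.resize(cv2.imread(f'pics/{n}.png')[y0:y1,x0:x1],(W,H),interpolation=cv2.INTER_CUBIC)
cv2.imwrite('pics/m6.png',np.hstack([c('w6',0,300,160,480,400,375),c('d6',120,220,220,327,400,375)]))
E
```

```text
clock: 11.3
eef_pos: [544.1, 273.9, 217.3]
tcp_rot: [-3.141, -0.001, 2.74]
contact_force: [0.5, 0.4, 0.4]
clock: 11.63
eef_pos: [566.0, 264.3, 240.2]
tcp_rot: [-3.14, -0.002, 2.739]
contact_force: [0.0, -0.2, -1.2]
w (array([ 4.87873367e+02,  3.03373075e+02, -3.90138246e-01,  3.23655774e-02]), 18333, np.float64(0.7982425587609954))
d (array([ 4.88774207e+02,  2.99520350e+02, -4.22465632e-01,  8.95102723e-02]), 1990, np.float64(1.1214868472196537))
s (array([ 4.85731721e+02,  3.02506807e+02, -3.98632367e-01,  7.95719338e-02]), 2011, np.float64(0.9454307017675774))
```

View pics/m6.png

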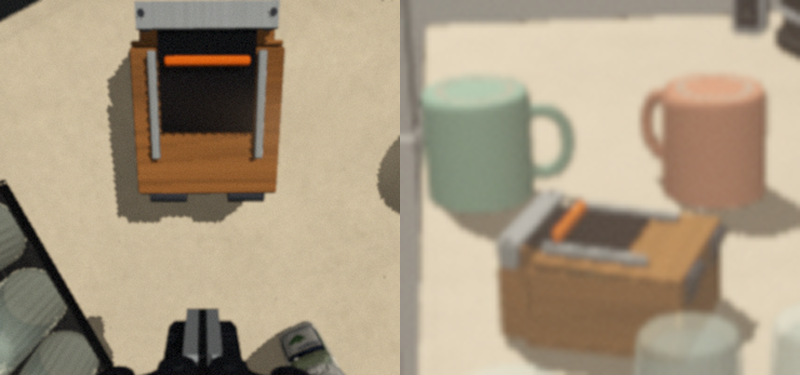

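The lid stays shut under the lip (wrist fit about 0.03 rad), with the tongue beneath it at crop row 28. The box hasn't moved, the mugs and jar stand as before, and the fingers are clear. Handing in.

```bash
python3 -c "
from rig import r
print(r.sign_off())"
```

```text
the job is handed in; nothing more can be done
None
```

The coaster box is shut: the black tongue is fully home under the steel lip, which alone holds the lid down at about 0.03 rad, and the box, mugs and jar were not disturbed; handed in at about 12 s on the robot's clock.

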